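Centre-punch the hole position on a port flange

ROBOT

A 6-joint arm with a two-finger parallel gripper is mounted at the origin on a cart in front of the work surface, level with it; the furniture and walls round the work are solid. World frame = base frame: x ahead of the robot, y to its left, z up, the work surface at z = 0. Lengths are in mm, angles in rad, forces in N, time in s.
With the tool pointing down it reaches from about 300 to 775 mm from the base axis. Payload 14.6 kg.
Tool frame: the origin (TCP) lies on the centre line of the jaws, within the pads' length; the fingertips stand 19 mm ahead of it and the grasp point (between the pads) is the TCP (bot.tip_reach is the distance from the TCP to the fingertips, in mm); z points along the fingers, y is the line along which they close (so a half turn about z gives the same grasp; the last joint's range is limited). The gripper opens to 85 mm and grips with 20 to 120 N. Pads are 22 mm wide; open, the fingers measure 114 mm over their backs; the gripper's body (76 mm by 85 mm) begins 54 mm behind the grasp point. The pads swing forward as they close: fully open they stand 13 mm farther back than shut.
Start: joints at [-1.241, 0.3, 1.521, -0, 1.321, -0.067], TCP at [212.55, -507.259, 250.281] pointing down, gripper open.
Joint ranges: [-3.03, 3.03], [-0.79, 2.21], [0.23, 2.52], [-1.04, 4.18], [0, 3.07], [-2.55, 2.55]. Speed limits (rad/s): [2.22, 2.22, 2.57, 3.14, 3.14, 3.14].

INTERFACE

Orientations are given as a unit quaternion [w, x, y, z].
In Python, from rig import bot gives the robot as it stands. Calls block until the motion is done:
- bot.move_to(position, orientation): joint-space move of the TCP to a pose.
- bot.servo_line(position, attitude=None, speed=150, until_force=None): straight line of the TCP; attitude=None keeps the orientation; speed is the mean speed in mm/s. With until_force (N) it stops when the force on the tool has changed by that much, and returns True; else False.
- bot.move_joints(angles): joint-space move.
- bot.move_gripper(opening, grip_force=None): finger opening in mm; grip_force is the grip in N (None keeps the last); returns when the fingers have stopped.
- bot.dwell(seconds).
- bot.ik(position, orientation): joint angles nearest the present ones, or None.
- bot.read_state(): the state.
- bot.read_camera(name): name is "side" or "top" or "wrist"; returns a dict with "image" (420x560x3 uint8, blue, green, red), "depth" (420x560 float32, mm along the optical axis (not along the pixel's ray), 0 where there is no reading), "fovy" (degrees; the focal length in pixels is half the picture's height over the tangent of half this angle, whatever the lens; pixels are square), "cx", "cy" (the principal point, pixels), "k1" (the pictures are not rectified: a ray, as slopes to the right and down, at radius r is drawn at 1 + k1 r^2 times it, then the intrinsics apply), "eye" and "attitude" of the camera in the world; the wrist camera has in their place "mount" (4x4, takes a point from camera to tool coordinates, whose origin is the TCP and whose axes are the flange's). Camera axes: x right, y down, z forward; pixel columns grow to the right and rows downward; lengths in mm; the calibration is good to about 2 mm. A picture is of the moment at which its call begins: read the wrist's pose just before it.
A pose or a line that the arm cannot do raises bot.MotionError and nothing moves.
- bot.finish_job(): hands the job in; it is judged then, once.
The state is a dict: "clock": time; "joint_positions": joint angles; "qvel": joint speeds; "effort": joint torques, N m; "ee_pos": TCP position; "tool_rot": TCP orientation; "ft_force": force on the tool from outside, world axes, zero at the start; "moment": the same for the moment, N m; "grip_width": finger opening in mm; "grip_force": force on a finger pad.
Only numpy, scipy, OpenCV 4.12 (cv2) and the standard library are available. Lean on these libraries where they do the work, as an engineer would, in place of code of your own. Each camera call takes 0.05 s, during which the arm holds its last target. There are 200 camera calls.

TASK

The port flange needs one more hole, at the cross scribed in the inked patch on its plate. Turn the flange so that its four holes match the studs of the marking fixture and slide it down until it lies flat on the fixture; then take the automatic centre punch from the tool stand, hold it upright with its point inside the small scribed circle and press straight down until its spring snaps. Fire it nowhere else, stand the punch back in its hole in the tool stand, leave the flange on the studs and disturb nothing else.

Things in the scene. Friction and masses are not known exactly. Their poses are not given: they have to be found in the camera images.
- flange: Loose aluminium port flange, 0.35 kg: square plate 112 x 112 x 10 mm; upright tube stub of 40 mm diameter in its middle, top 50 mm above the underside (grip this from above). Four 13.5 mm through holes at x, y = +-40 mm. Origin: centre of the underside; z up the stub, x towards the inked patch. Fits the studs in any of four quarter turns. Starts flat on the table, stub up.
- flange_mark (a point): Hole position to punch: crossing of two bright scribed lines inside a scribed circle of 8 mm diameter, on a black inked patch of 27 x 24 mm on the plate's upper face, 39 mm from the flange's centre along its x axis (midway between two holes), 10 mm above its underside.
- fixture: Marking fixture, fixed: ground steel plate 130 x 130 mm, flat top 24 mm above the table, with four upright threaded studs of 10 mm diameter at x, y = +-40 mm, 27.5 mm tall above the plate, ends tapered. Origin: centre of its underside, at table height; x, y along its edges, z up. A seated flange rests with its underside on the plate's top.
- fixture_top (a point): Centre of the fixture's flat top face, 24 mm above the table.
- punch: Loose steel automatic centre punch, 0.28 kg, 148 mm long: barrel 24 mm in diameter, 95 mm long, knurled, with a ribbed cap; under its flat shoulder a neck 12 mm in diameter, 28 mm long, then the sliding pointed nose, 8 mm in diameter, 25 mm long. Origin: on the axis at the shoulder; z towards the cap. Starts upright in one of the stand's two holes, hanging by the shoulder.
- punch_tip (a point): The point of the punch's nose, 53 mm below the shoulder when the nose is out; moves up into the punch with the nose.
- punch_nose (a joint): How far the nose is pushed into the punch, in m: 0 = out (held by 4 N), 0.0105 = stop. Pushing it in takes a force that rises from 6 N to about 16 N at 7 mm, then suddenly collapses (the snap) to about 6 N; past 8 mm it has snapped. It springs out by itself when the punch is lifted.
- stand: Tool stand, fixed: aluminium top plate 150 x 60 x 10 mm, upper face 72 mm above the table, on end cheeks and a foot plate; two 17 mm through holes 76 mm apart on its long axis (free below down to 6 mm above the table). Origin: centre of its underside, at table height; x along its long side away from the robot, z up.
- bore_near (a point): Centre of the hole nearer the robot, at the top face of the tool stand.
- bore_far (a point): Centre of the hole farther from the robot, at the top face of the tool stand.
- drift: Loose solid steel drift punch, 112 mm long, in the stand's other hole; not wanted. Told from the centre punch by its plain six-sided shank without knurl or cap, and by its height: it stands 67 mm above the stand, the centre punch 95 mm. Origin: on its axis at its shoulder, z up.
- logbook: Blue notebook, 148 x 109 x 14 mm, lying at the right; bystander.
- ref_bar: Brass-coloured trapezoid reference bar, 106 x 45 x 36 mm, lying at the left; bystander.

How it is judged (in metres and radians):
On the way, in this order (a step that is already met when the one before it is completed fails the run):
1. the flange lies flat on the fixture with all four studs through its holes and is let go (distance between flange and fixture_top below 0.005 m and angle between flange's own z axis and vertical below 0.03 rad and contact force between the fingers and flange below 0.1 N), for 0.2 s.
2. with the flange on the studs, the upright punch snaps with its point inside the scribed circle (value of joint punch_nose above 0.008 m and distance between punch_tip and flange_mark below 0.0045 m and angle between punch's own z axis and vertical below 0.15 rad and contact force between punch and flange above 1 N and distance between flange and fixture_top below 0.005 m and angle between flange's own z axis and vertical below 0.03 rad), for 0.02 s.
At the end, for the whole second after the job is handed in: The flange lies flat on the fixture on its four studs (centre within 5 mm of the fixture's top centre, within 0.03 rad of level), the punch stands upright in a hole of the tool stand with its shoulder on the top plate (within 6 mm, 0.12 rad) and its nose out, and both are at rest (distance between flange and fixture_top below 0.005 m and angle between flange's own z axis and vertical below 0.03 rad and linear speed of each of flange, punch below 0.02 m/s and (distance between punch and bore_near below 0.006 m or distance between punch and bore_far below 0.006 m) and angle between punch's own z axis and vertical below 0.12 rad and value of joint punch_nose below 0.002 m); the robot touches nothing.
It fails at once if the punch is fired away from the scribed circle (value of joint punch_nose above 0.008 m and distance between punch_tip and flange_mark above 0.008 m).
It fails at once if a bystander (drift punch, notebook or reference bar) is moved by more than 30 mm (distance of any of drift, logbook, ref_bar from where it was at the start of the episode above 0.03 m).
It also fails if it takes over 72 s, if anything falls off the work surface, if the arm or the gripper's body presses on something with over 40 N, if the wrist force passes 120 N, or if a joint passes its speed limit or range.

## Working session

There is one attempt and no reset: what is moved stays moved. The work goes in short steps, each a Python script; the robot and the scene stay as the last script left them, time stands still between calls to the robot, and variables do not carry over. Pictures are saved under pics/ and viewed, at most 13 in all, crops included, and the job is handed in when it is done.

```bash
ls; mkdir -p pics; cat > h.py <<'E'
import numpy as np, cv2
from rig import bot
from scipy.spatial.transform import Rotation as R
def rot(q): return R.from_quat([q[1],q[2],q[3],q[0]]).as_matrix()
def down(yaw):
    # tool z down; tool x axis at angle yaw in world
    c,s=np.cos(yaw),np.sin(yaw)
    q=R.from_matrix(np.array([[c,s,0],[s,-c,0],[0,0,-1.]])).as_quat()
    return [q[3],q[0],q[1],q[2]]
def shot(name):
    s=bot.read_state(); c=bot.read_camera(name)
    if name=='wrist':
        T=np.eye(4);T[:3,:3]=rot(s['tool_rot']);T[:3,3]=s['ee_pos'];M=T@np.array(c['mount'])
        c['R'],c['t']=M[:3,:3],M[:3,3]
    else: c['R'],c['t']=rot(c['attitude']),np.array(c['eye'])
    h=c['image'].shape[0]; f=h/2/np.tan(np.radians(c['fovy'])/2)
    c['K']=np.array([[f,0,c['cx']],[0,f,c['cy']],[0,0,1.]]); c['D']=np.array([c['k1'],0,0,0,0.])
    return c
def rays(c,uv):
    p=cv2.undistortPoints(np.array(uv,float).reshape(-1,1,2),c['K'],c['D']).reshape(-1,2)
    return np.c_[p,np.ones(len(p))]
def onplane(c,uv,z):
    d=rays(c,uv)@c['R'].T
    return c['t']+d*((z-c['t'][2])/d[:,2])[:,None]
def proj(c,P):
    P=(np.atleast_2d(P)-c['t'])@c['R']
    return cv2.projectPoints(P,np.zeros(3),np.zeros(3),c['K'],c['D'])[0].reshape(-1,2)
def cloud(c):
    h,w=c['depth'].shape; v,u=np.mgrid[:h,:w]
    r=rays(c,np.stack([u,v],-1).reshape(-1,2))*c['depth'].reshape(-1,1)
    P=(r@c['R'].T+c['t']).reshape(h,w,3); P[c['depth']==0]=np.nan
    return P
E
python3 - <<'E'
from h import *
for n in ['top','side','wrist']:
    c=shot(n); cv2.imwrite(f'pics/{n}0.png',c['image']); print(n,c['t'],c['R'].round(3).tolist(),c['fovy'],c['k1'])
E
```

```text
pics
top [ 396.45123346   29.33684504 1274.1152833 ] [[0.01, -0.995, 0.097], [-1.0, -0.012, -0.024], [0.025, -0.097, -0.995]] 55.099527565686344 -0.032311149247820595
side [180.50519608 807.85517349 742.33412795] [[-0.929, -0.229, 0.29], [-0.37, 0.561, -0.741], [0.007, -0.796, -0.606]] 57.82538519451663 -0.00692004513881225
wrist [ 274.32834246 -480.94166453  373.96273546] [[0.387, -0.887, -0.251], [-0.922, -0.373, -0.104], [-0.001, 0.271, -0.962]] 64.50555782753366 -0.025935561177307134
```

View pics/top0.png

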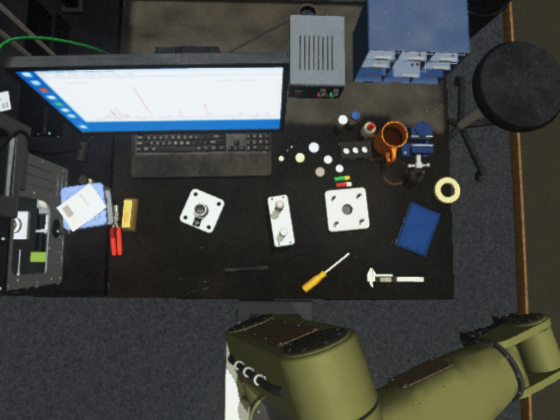

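View pics/side0.png

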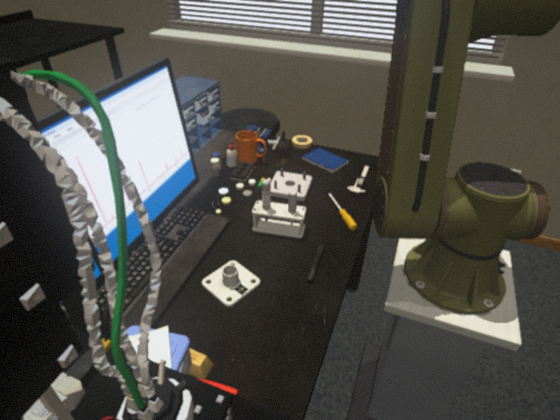

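The top view shows the flange at about (203,210), the stand at (281,220), the fixture at (348,209), the bar at (130,214) and the logbook at (418,229). Next I'll get coarse positions from the white blobs.

```bash
python3 - <<'E'
from h import *
c=shot('top'); P=cloud(c)
g=cv2.cvtColor(c['image'],cv2.COLOR_BGR2HSV)
m=((g[...,2]>130)&(g[...,1]<60)).astype(np.uint8); m[:180]=0; m[260:]=0; m[:,:170]=0; m[:,380:]=0
m=cv2.morphologyEx(m,cv2.MORPH_CLOSE,np.ones((3,3)))
for k in cv2.findContours(m,0,2)[0]:
    if cv2.contourArea(k)<400: continue
    r=cv2.minAreaRect(k); u,v=map(int,r[0])
    for z in (10,24,72):
        b=cv2.boxPoints(r); w=onplane(c,np.vstack([b,[r[0]]]),z); e=w[1]-w[0]; print(z,w[-1].round(1),np.degrees(np.arctan2(e[1],e[0])).round(1),np.linalg.norm(np.diff(w[:3],axis=0),axis=1).round(0))
    mm=np.zeros_like(m); cv2.drawContours(mm,[k],-1,1,-1); q=P[mm>0]; print('ztop',np.nanpercentile(q[:,2],[5,50,99]).round(0)); hi=q[q[:,2]>np.nanmedian(q[:,2])+50]; 
    for x in (hi[hi[:,0]>hi[:,0].mean()],hi[hi[:,0]<=hi[:,0].mean()]) if len(hi)>4 else []: print(' tool',x.mean(0).round(0),x[:,2].max())
s=shot('wrist'); print(np.array(s['mount']).round(3).tolist())
for p in ([450,180,250],[430,-50,250],[450,-230,250]): print([bot.ik(p,down(a)) is not None for a in (-3,-2,-1,0,1,2,3)])
print(bot.read_state()['clock'])
E
```

```text
10 [495.7  -5.   10. ] -80.2 [ 65. 159.]
24 [494.6  -4.6  24. ] -80.2 [ 65. 157.]
72 [490.8  -3.3  72. ] -80.2 [ 62. 151.]
ztop [ 65.  71. 166.]
 tool [528.   4. 159.] 168.97198761657
 tool [455.  -9. 136.] 140.63152829433693
10 [524.2 244.3  10. ] -20.7 [113. 116.]
24 [522.8 241.9  24. ] -20.7 [112. 114.]
72 [518.  233.8  72. ] -20.7 [108. 110.]
ztop [ 1.  9. 49.]
10 [ 543.5 -213.3   10. ] -82.8 [133. 153.]
24 [ 541.9 -210.6   24. ] -82.8 [132. 151.]
72 [ 536.3 -201.4   72. ] -82.8 [127. 146.]
ztop [ 7. 22. 49.]
[[0.0, -0.962, -0.271, 67.16], [1.0, 0.0, -0.0, -0.36], [0.0, -0.271, 0.962, -124.185], [0.0, 0.0, 0.0, 1.0]]
[True, True, False, True, True, True, True]
[True, False, True, True, True, True, True]
[True, False, True, True, True, True, True]
0.25
```

```bash
python3 - <<'E'
from h import *
import pickle
for n,p,y in (('fix',[540,-211,200],0.126),('stand',[491,-3,270],0.173),('fl',[524,244,190],-0.36)):
    bot.move_to(p,down(y)); bot.dwell(.3); c=shot('wrist'); pickle.dump(c,open(n+'.pkl','wb')); cv2.imwrite(f'pics/{n}1.png',c['image'])
s=bot.read_state(); print(s['clock'],s['joint_positions'],s['ee_pos'])
a=[cv2.imread(f'pics/{n}1.png') for n in ('fix','fl')]
cv2.imwrite('pics/pair.png',cv2.resize(np.vstack(a),(560//1,840))[:, :] if 0 else cv2.resize(np.hstack(a),(800,300)))
E
```

```text
4.8583 [3.71566554e-01 4.15095891e-01 1.50914525e+00 2.26164352e-05
 1.21688277e+00 2.30288477e+00] [524.20241104 243.54976401 190.310212  ]
```

View pics/pair.png

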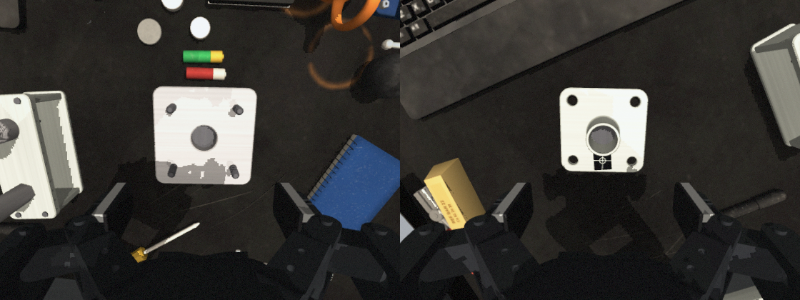

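View pics/stand1.png

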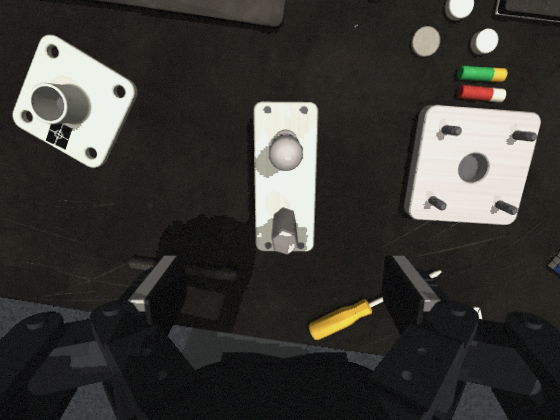

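The pictures show the fixture plate at about (204,135) in the left half, with four dark studs and a central bore. The flange is at (603,130) with the inked patch below the stub (toward −tool x). In the stand view the capped centre punch is in the far hole at (286,150) and the six-sided drift is in the near one.

```bash
cat >> h.py <<'E'
def plate(c,z,thr=70,near=None,lo=3000):
    """white plate nearest pixel near -> world contour rect, mask, holes' centres"""
    hsv=cv2.cvtColor(c['image'],cv2.COLOR_BGR2HSV)
    m=((hsv[...,2]>thr)&(hsv[...,1]<70)).astype(np.uint8)
    m=cv2.morphologyEx(m,cv2.MORPH_OPEN,np.ones((3,3)))
    ks,h=cv2.findContours(m,cv2.RETR_CCOMP,cv2.CHAIN_APPROX_NONE)
    best=min((i for i in range(len(ks)) if h[0][i][3]<0 and cv2.contourArea(ks[i])>lo),key=lambda i:np.hypot(*(np.array(cv2.minAreaRect(ks[i])[0])-near)))
    w=onplane(c,ks[best],z)[:,:2]
    r=cv2.minAreaRect(w.astype(np.float32))
    hs=[]
    for i in range(len(ks)):
        if h[0][i][3]==best and cv2.contourArea(ks[i])>25:
            q=onplane(c,ks[i],z)[:,:2]; (x,y),d,a=cv2.minAreaRect(q.astype(np.float32)); hs.append((x,y,*d))
    return r,np.array(hs)
E
python3 - <<'E'
from h import *
import pickle
L=lambda n:pickle.load(open(n+'.pkl','rb'))
for n,z,near in (('fix',24,(286,189)),('fl',10,(283,182)),('stand',72,(286,177))):
    c=L(n); r,h=plate(c,z,near=near); print(n,np.round(r[0],1),np.round(r[1],1),round(r[2],2)); print(h.round(1))
    P=cloud(c)
    if n=='fix':
        q=P[(P[...,2]>44)&(P[...,2]<60)&(np.hypot(P[...,0]-540,P[...,1]+211)<75)]
        for sx in (1,-1):
            for sy in (1,-1):
                k=q[((q[:,0]-540)*sx>0)&((q[:,1]+211)*sy>0)]; print(len(k),k.mean(0).round(1) if len(k) else '')
    if n=='stand':
        for z0,z1 in((160,172),(130,142)):
            q=P[(P[...,2]>z0)&(P[...,2]<z1)&(abs(P[...,0]-490)<70)&(abs(P[...,1])<40)]; print(len(q),q.mean(0).round(1),np.median(q,0).round(1))
E
```

```text
fix [ 531.7 -213.9] [130.7 130.8] 6.16
[[ 493.4 -256.4    9.3    9.4]
 [ 481.2 -177.3   11.    20.4]
 [ 534.  -227.9   16.3    4.6]
 [ 573.5 -249.     9.1    5.6]]
118 [ 567.6 -169.9   50.6]
121 [ 575.9 -248.7   50.5]
108 [ 488.7 -178.2   50. ]
111 [ 497.1 -256.9   49.9]
fl [523.1 242.7] [113.  112.9] 68.15
[[472.2 220.7  10.8  12.6]
 [501.9 293.9  12.5  10.8]
 [485.1 257.8  24.6  25.2]
 [524.5 240.5  31.6  13.2]
 [545.7 191.   12.4  12.8]
 [575.7 264.5  12.7  13.4]]
stand [489.   -5.1] [152.8  61.1] 9.5
[[424.9 -32.8   5.6   7.3]
 [445.5 -22.2  14.1   4.1]]
861 [528.4   1.9 165. ] [528.6   1.9 165.2]
571 [457.7  -9.7 137.9] [455.2  -9.9 138.6]
```

```bash
python3 - <<'E'
from h import *
import pickle
y=np.radians(-21.85); p=np.array([523.4,242.6])
bot.move_to([*p,120],down(y)); bot.servo_line([*p,34],speed=80)
bot.move_gripper(20,40); s=bot.read_state(); print(s['grip_width'],s['grip_force'],s['ee_pos'],s['clock'])
bot.servo_line([*p,150],speed=120); bot.dwell(.2)
c=shot('wrist'); pickle.dump(c,open('held.pkl','wb')); cv2.imwrite('pics/held.png',c['image']); s=bot.read_state(); print(s['grip_width'],s['ee_pos'],s['ft_force'])
E
```

```text
39.2832129522871 40.329431891441345 [523.62386164 242.68446206  34.43942902] 6.9583
39.14006238045357 [523.29537534 242.5497917  149.54081123] [ 0.13685441 -0.33315484 -3.85831359]
```

View pics/held.png

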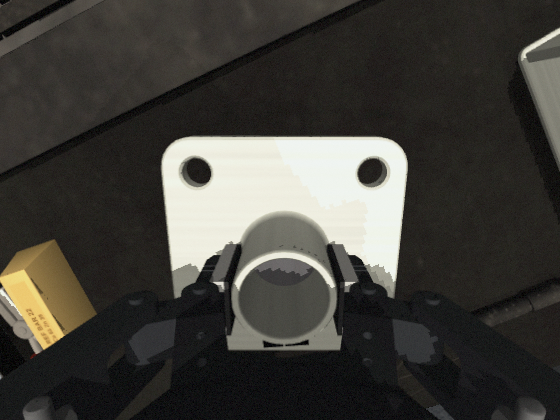

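Held flange: two holes show at (197,171) and (372,171), and the plate's front edge is at row 136. I'll compute where the plate sits in tool coordinates.

```bash
python3 - <<'E'
from h import *
import pickle
c=pickle.load(open('held.pkl','rb')); s=bot.read_state(); T=rot(s['tool_rot']); e=np.array(s['ee_pos'])
tool=lambda uv:((onplane(c,uv,e[2]-24)-e)@T)[:,:2]
v=c['image'].max(2).astype(int)
L=[];Rr=[]
for r in (190,205,220,235):
    x=np.where(v[r,120:450]>90)[0]+120; L.append((x[0]-.5,r)); Rr.append((x[-1]+.5,r))
Tp=[(u,np.where(v[100:200,u]>90)[0][0]+100-.5) for u in (200,240,280,320,360)]
print(tool(L).round(1).tolist(),tool(Rr).round(1).tolist(),tool(Tp).round(1).tolist())
# hole rims: non-bright region around holes incl. wall
for u,w in ((197,171),(372,171)):
    m=(v[w-25:w+25,u-25:u+25]<215).astype(np.uint8); n,l,st,ce=cv2.connectedComponentsWithStats(m)
    i=l[25,25]; k=np.argwhere(l==i); ks=cv2.findContours((l==i).astype(np.uint8),0,1)[0][0].reshape(-1,2)+[u-25,w-25]
    q=tool(ks); print(st[i],((q.max(0)+q.min(0))/2).round(1),np.ptp(q,0).round(1))
E
```

```text
[[31.5, -54.7], [24.4, -55.0], [17.0, -54.8], [9.5, -55.0]] [[31.6, 56.7], [24.4, 56.5], [17.0, 56.3], [9.5, 56.6]] [[56.1, -35.8], [56.1, -18.3], [56.0, -0.8], [55.6, 16.7], [56.1, 34.3]]
[  7   9  34  33 885] [ 40.2 -39. ] [14.6 15.2]
[  9  10  34  32 836] [40. 41.] [14.2 15.2]
```

```bash
python3 - <<'E'
from h import *
y=np.radians(6.1); p=np.array([531.8,-212.9])
s=bot.read_state(); e=s['ee_pos']
bot.servo_line([e[0],e[1],260],speed=150)
bot.move_to([*p,260],down(y)); bot.servo_line([*p,100],speed=150); bot.dwell(.2)
r=bot.servo_line([*p,58.5],speed=25,until_force=8); s=bot.read_state(); print(r,s['ee_pos'],s['ft_force'],s['moment'],s['grip_width'],s['clock'])
E
```

```text
False [ 531.85489111 -212.91340197   58.62449241] [ 0.18555619 -0.97147348 -3.67164638] [-0.03679605  0.01260191  0.05654227] 39.07020364468022 14.1
```

```bash
python3 - <<'E'
from h import *
import pickle
bot.move_gripper(62); bot.dwell(.1); s=bot.read_state(); e=np.array(s['ee_pos']); print(s['grip_width'],s['grip_force'],s['ft_force'])
bot.servo_line([e[0],e[1],200],speed=120); bot.dwell(.3)
c=shot('wrist'); pickle.dump(c,open('seat.pkl','wb')); cv2.imwrite('pics/seat.png',c['image'])
r,h=plate(c,34,near=(286,190)); print(r); print(h.round(1)); print(bot.read_state()['clock'])
E
```

```text
62.216721219591385 0.0 [-0.05041598  1.48815393 -0.02442456]
((533.658935546875, -213.6358184814453), (125.8304443359375, 126.4197769165039), 6.125301361083984)
[[ 496.4 -254.8    8.8   10.7]
 [ 484.6 -177.1   18.    11.2]
 [ 489.7 -217.7   23.9   25. ]
 [ 531.2 -223.9   21.1   10.7]
 [ 574.7 -247.4    8.     6. ]]
16.2333
```

View pics/seat.png

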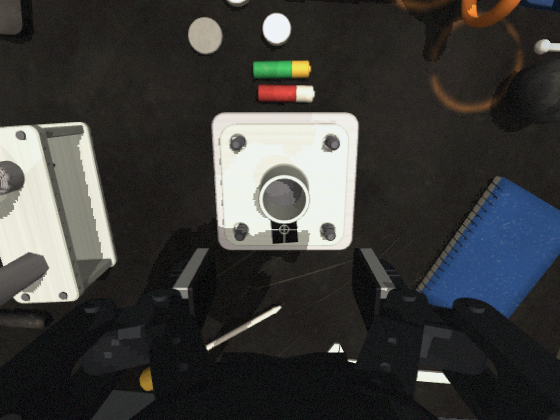

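The flange is seated with all four studs through its holes, and the scribed cross is at about (284.5,230). Next I'll fetch the punch and hover it over the mark.

```bash
python3 - <<'E'
from h import *
import pickle
c=pickle.load(open('seat.pkl','rb')); print('mark',onplane(c,[[284.5,230]],34).round(1))
y=np.radians(9.5); p=np.array([527.2,2.3])
bot.servo_line([532,-213,260],speed=200)
bot.move_to([*p,260],down(y)); bot.servo_line([*p,122],speed=120)
bot.move_gripper(10,90); s=bot.read_state(); print(s['grip_width'],s['grip_force'],s['ee_pos'],s['ft_force'],s['moment'])
bot.servo_line([*p,240],speed=120)
m=onplane(c,[[284.5,230]],34)[0]+[0,.9,0]; y=np.radians(6.1)
bot.move_to([m[0],m[1],240],down(y)); bot.servo_line([m[0],m[1],175],speed=150); bot.dwell(.3)
c=shot('wrist'); pickle.dump(c,open('hov.pkl','wb')); cv2.imwrite('pics/hov.png',c['image']); s=bot.read_state(); print(m,s['ee_pos'],s['ft_force'],s['clock'])
E
```

```text
mark [[ 491.1 -218.    34. ]]
22.116079595562788 87.66217947006226 [527.41416078   2.23369141 122.49029428] [-0.85694745 -1.63352001  4.65116458] [-0.13972187  0.29030708  0.02820688]
[ 491.06604692 -217.10591211   34.        ] [ 491.17120517 -217.16374757  175.4781048 ] [ 0.89470458 -0.02757524 -2.83061455] 22.25
```

View pics/hov.png

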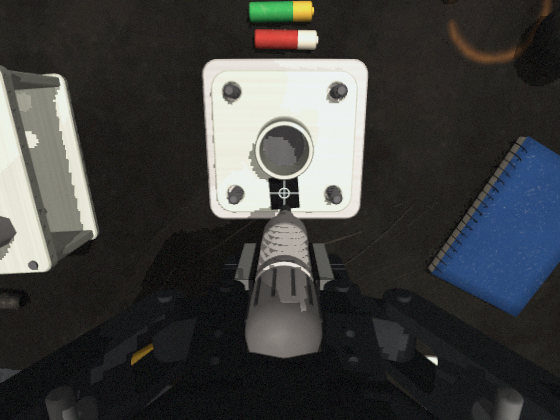

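```bash
python3 - <<'E'
from h import *
import pickle
c=pickle.load(open('hov.pkl','rb'))
s=bot.read_state(); e=np.array(s['ee_pos'])
print(proj(c,[[e[0],e[1],e[2]-103.5],[e[0],e[1],e[2]-50.5]]).round(1), onplane(c,[[284,193]],34).round(1), onplane(c,[[286,209]],e[2]-103.5))
cv2.imwrite('pics/hovc.png',cv2.resize(c['image'][165:255,235:335],None,fx=6,fy=6,interpolation=cv2.INTER_CUBIC))
E
```

```text
[[283.5 206.7]
 [283.5 233.4]] [[ 491.8 -217.5   34. ]] [[ 489.68622884 -219.10113956   71.9781048 ]]
```

View pics/hovc.png

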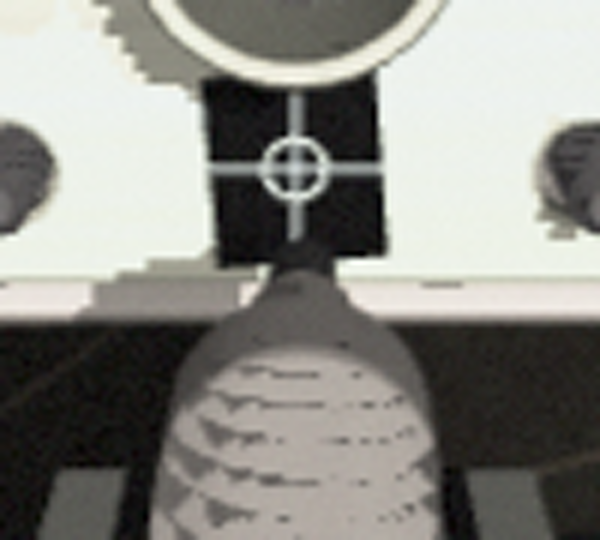

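The cross is at about (284.2,193). The dark nose tip is at about (285.5,205), lying slightly right of the cross. I'll correct y by +1 mm, come down to about 6 mm above the mark, and look once more.

```bash
python3 - <<'E'
from h import *
bot.servo_line([490.9,-216.2,143.5],speed=60); bot.dwell(.3)
c=shot('wrist'); s=bot.read_state(); e=np.array(s['ee_pos']); print(e,s['ft_force'],s['clock'])
M=proj(c,[[491.6,-217.4,34]])[0]; print('proj mark',M,'proj tip',proj(c,[e-[0,0,103.5]]))
u,v=M.astype(int); print(u-40,v-35); cv2.imwrite('pics/low.png',cv2.resize(c['image'][v-35:v+45,u-40:u+60],None,fx=6,fy=6,interpolation=cv2.INTER_CUBIC))
import pickle; pickle.dump(c,open('low.pkl','wb'))
E
```

```text
[ 490.96717292 -216.24247098  143.70476188] [ 0.70727614 -0.92932119 -2.52166844] 23.275
proj mark [285.30117729 203.54978614] proj tip [[283.63143281 206.61306648]]
245 168
```

View pics/low.png

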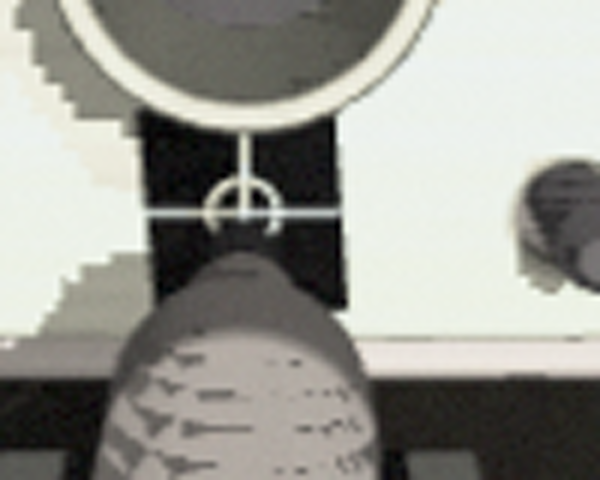

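The tip sits just under the circle's centre: the circle is at (285.5,203.3) and the tip at about (285,204.7), 6 mm higher. That is within 1 mm, so I'll press.

```bash
python3 - <<'E'
from h import *
x,y=490.7,-216.3
f0=bot.read_state()['ft_force'][2]
for z in [139,*np.arange(137,126.4,-1)]:
    r=bot.servo_line([x,y,z],speed=20,until_force=35); s=bot.read_state(); print(z,r,np.round(s['ee_pos'],1),round(s['ft_force'][2]-f0,1),s['grip_width'])
    if r: break
print(s['clock'])
E
```

```text
139 False [ 490.6 -216.3  138.8] -0.8 21.95095912021699
137.0 False [ 490.8 -216.4  137.1] 1.9 22.187272137980127
136.0 False [ 490.9 -216.4  136.3] 5.5 22.18261108952382
135.0 False [ 490.9 -216.4  135.3] 7.3 22.571171590846816
134.0 False [ 490.9 -216.4  134.3] 8.3 22.426940015839456
133.0 False [ 490.9 -216.4  133.4] 8.2 22.056835454667446
132.0 False [ 490.9 -216.5  132.5] 10.4 22.110049044045063
131.0 False [ 491.  -216.5  131.6] 10.9 22.277668659010903
130.0 False [ 491.1 -216.5  130.8] 12.7 21.72363609686708
129.0 False [ 491.1 -216.5  129.8] 13.3 22.173932763609074
128.0 False [ 491.1 -216.5  128.8] 14.2 22.079053174533346
127.0 False [ 490.9 -216.4  127.3] 6.7 22.299091310754044
26.4
```

It snapped: the force fell from 14 to 6.7 N. I'll go slightly farther to be surely past 8 mm, then lift and look at the punch.

```bash
python3 - <<'E'
from h import *
import pickle
x,y=490.7,-216.3
r=bot.servo_line([x,y,125.7],speed=15,until_force=20); bot.dwell(.15); s=bot.read_state(); print(r,s['ee_pos'],s['ft_force'])
bot.servo_line([x,y,175],speed=80); bot.dwell(.3)
c=shot('wrist'); pickle.dump(c,open('after.pkl','wb')); s=bot.read_state(); e=np.array(s['ee_pos']); print(e,s['ft_force'],s['clock'],s['grip_width'])
a=pickle.load(open('hov.pkl','rb'))
cv2.imwrite('pics/after.png',cv2.resize(np.hstack([a['image'][50:350,140:430],c['image'][50:350,140:430]]),(773,400)))
E
```

```text
False [ 490.8567003  -216.40394481  125.86712555] [ 0.33988586 -0.6320296   5.65781412]
[ 490.6279737  -216.28705236  174.76654168] [-0.30909982 -0.55857273 -1.72757535] 27.9167 22.071987227031734
```

View pics/after.png

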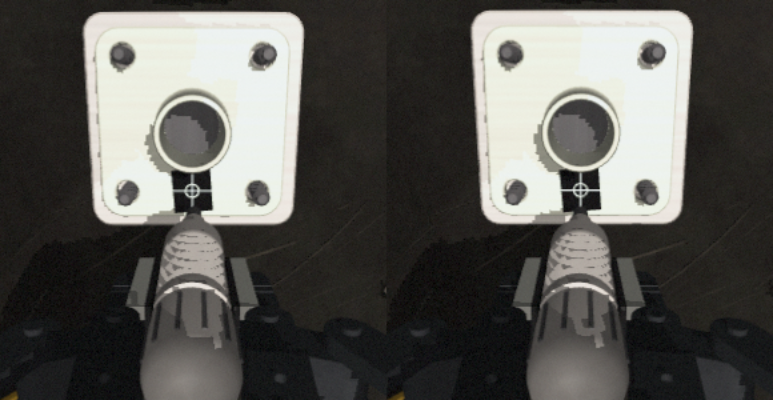

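The before/after pair shows the punch unmoved in the grip and the flange still seated. Now I'll return the punch to the far hole at the original grasp pose.

```bash
python3 - <<'E'
from h import *
y=np.radians(9.5); p=np.array([527.2,2.3])
bot.servo_line([490.7,-216.3,250],speed=200)
bot.move_to([*p,250],down(y)); bot.servo_line([*p,184],speed=120); bot.dwell(.2)
r=bot.servo_line([*p,117],speed=40,until_force=7); s=bot.read_state(); print(r,s['ee_pos'],s['ft_force'],s['clock'])
E
```

```text
True [527.25138885   2.26442898 122.50090374] [-1.7559962   0.02249267  7.06740054] 31.6167
```

```bash
python3 - <<'E'
from h import *
bot.move_gripper(55); bot.dwell(.3); print(bot.read_state()['ft_force'])
bot.servo_line([527.2,2.3,270],speed=120); bot.move_to([491,-3,270],down(.173)); bot.dwell(.5)
c=shot('wrist'); P=cloud(c)
for z0,z1 in((160,172),(130,142)):
    q=P[(P[...,2]>z0)&(P[...,2]<z1)&(abs(P[...,0]-490)<70)&(abs(P[...,1])<40)]; print(len(q),q.mean(0).round(1),q[:,2].max())
r,h=plate(c,72,near=(286,177)); print(r)
cv2.imwrite('pics/end.png',c['image']); print(bot.read_state()['clock'])
E
```

```text
[ 0.10306576  0.49432436 -0.18950206]
847 [528.    2.1 165. ] 168.8694259899847
571 [458.1  -9.7 137.7] 141.3953548888629
((488.8372802734375, -5.123817443847656), (152.3099365234375, 61.14150619506836), 9.493403434753418)
34.5417
```

View pics/end.png

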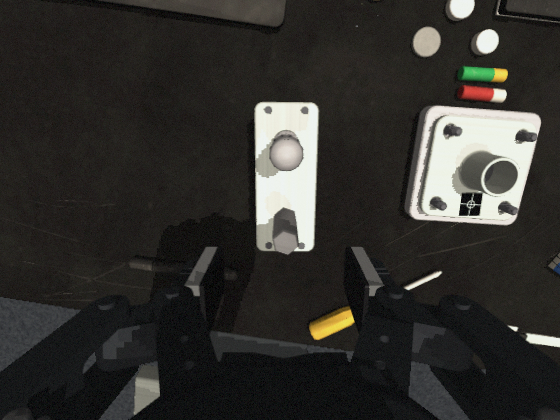

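The punch stands upright in the far hole at (286,150), same height as before. The flange is on its studs at (475,165), and the drift hasn't moved.

```bash
python3 -c "
from rig import bot
print(bot.finish_job())"
```

```text
the job is handed in; nothing more can be done
None
```

I handed the job in at about 35 s of the 72 s, with no verdict returned: the flange is seated on its studs, the punch snapped at the scribed mark (tip about 1 mm from the cross by camera), and it stands back in its hole.

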